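# Find the metal kit by feel and square it up in the bench stop

## Task

One of the three identical kit boxes holds a cast-metal kit and is much heavier than the other two. Nudge the boxes gently to feel which one it is, then slide that box over the table, without lifting or tipping it, into the corner of the L-shaped wooden stop, so that one long side lies flat against the long rail and an end lies against the short rail; do not ram the stop. Leave the two light boxes standing where they are, apart from a small nudge (less than 5 cm), and do not disturb the glue bottle, paint bottle, magnifier and phone.

Things in the scene. Friction and masses are not known exactly. Their poses are not given: they have to be found in the camera images.
- kit_a: one of three identical closed cardboard kit boxes with a blank paper panel on top: 90 mm (own x) by 110 mm (own y) by 50 mm high, too wide to grip. Origin: centre of its underside; x and y along its sides, z up. Loose. One of the three weighs 0.68 to 0.92 kg, each of the other two 0.12 to 0.18 kg; which is which does not show.
- kit_b: one of three identical closed cardboard kit boxes with a blank paper panel on top: 90 mm (own x) by 110 mm (own y) by 50 mm high, too wide to grip. Origin: centre of its underside; x and y along its sides, z up. Loose. One of the three weighs 0.68 to 0.92 kg, each of the other two 0.12 to 0.18 kg; which is which does not show.
- kit_c: one of three identical closed cardboard kit boxes with a blank paper panel on top: 90 mm (own x) by 110 mm (own y) by 50 mm high, too wide to grip. Origin: centre of its underside; x and y along its sides, z up. Loose. One of the three weighs 0.68 to 0.92 kg, each of the other two 0.12 to 0.18 kg; which is which does not show.
- stop: fixed L of two pale wood rails, 25 mm wide, 30 mm high. Origin: inner corner at table level. Long rail: inner face is plane x = 0, rail on its +x side, from y = -25 to +555 mm. Short rail: inner face is plane y = 0, rail on its -y side, from x = -100 mm to 0. A box goes where x < 0, y > 0: home, its centre is at x = -45, y = +55 mm.
- glue: standing white glue bottle with orange cap, 32 mm diameter, 60 mm high, loose; origin at the centre of its underside. Leave alone.
- paint: standing glass paint bottle with black cap, 32 mm diameter, 55 mm high, loose; origin at the centre of its underside. Leave alone.
- magnifier: magnifier on a black foot 90 x 70 mm with steel arms, 190 mm high, the lens (68 mm across) stands out about 85 mm to its own +y, the cross bar 60 mm to each side along its own x at 110 mm height; loose; origin at the centre of the foot's underside. Leave alone.
- phone: black phone lying flat, 150 mm (own x) by 72 mm (own y) by 9 mm, loose; origin at the centre of its underside. Leave alone.

How it is judged:
By the outcome, as a careful person would: the job done as asked, in the order asked, and still so for the second after the job is handed in, with the robot touching nothing.
It also fails if it takes over 59 s, if anything falls off the work surface, if the arm or the gripper's body presses on something with over 40 N, if the wrist force passes 120 N, or if a joint passes its speed limit or range.

## Robot

A 6-joint arm with a two-finger parallel gripper is mounted at the origin on the work surface. World frame = base frame: x ahead of the robot, y to its left, z up, the work surface at z = 0. Lengths are in m, angles in rad, forces in N, time in s.
With the tool pointing down it reaches from about 0.4 to 0.825 m from the base axis. Payload 7 kg.
Tool frame: the origin (TCP) lies at the very end of the fingers, on their centre line; the grasp point (between the pads) lies 19 mm behind it (arm.grasp_offset is the distance from the TCP to the grasp point, in m); z points along the fingers, y is the line along which they close (so a half turn about z gives the same grasp; the last joint's range is limited). The gripper opens to 88 mm and grips with 3 to 60 N. Pads are 19 mm wide; open, the fingers measure 130 mm over their backs; the gripper's body (78 mm by 193 mm) begins 47 mm behind the grasp point.
Start: joints at [-0.891, 0.359, 0.012, 0, -1.224, -0.288], TCP at [0.258, -0.624, 0.227] pointing down, gripper open.
Joint ranges: [-3.07, 3.07], [-1.43, 2.12], [-1.02, 1.25], [-3.03, 1.67], [-3.05, -0], [-3.03, 3.03]. Speed limits (rad/s): [2.39, 2.39, 3.01, 3.14, 3.14, 3.14].

## Interface

Orientations are given as [roll, pitch, yaw] about the fixed x, y, z axes, in that order (R = Rz(yaw) Ry(pitch) Rx(roll)).
In Python, from station import get_state, cams, arm, nets gives the robot as it stands.
- The arm moves only by the shell command python3 -m creep 'ROWS' [FORCE]. ROWS is a JSON object of lists of equal length, an entry for each row: "translation": the shift along the world's x, y, z in mm, a list of three; "spin": the turn about the world's z in rad; "gripper": the opening, from 0 (shut) to 1 (fully open). In form: {"translation": [[dx, dy, dz], ...], "spin": [spin, ...], "gripper": [gripper, ...]}. A call has 1 to 8 rows; each row shifts and turns the commanded pose from where the row before left it; what a row does not reach is not made up. A row lasts 1/10 s, in which the tool goes at most 50 mm and 8.59 degrees, less where a joint would pass 70% of its speed; a pose out of reach is approached as far as the arm can. A call is refused whole if a number of a shift passes 50 or a number of a turn 0.15, either way. A call with a gripper value outside its range is refused whole. The fingers move at their own pace and stop on an object; FORCE is the grip in N (left out, the last holds). Time passes only in rows, so rows that do not move let the fingers close. It gives the time, the measured TCP pose, the force, the opening and the grip force at its end, in the units of the state.
- get_state(): the state, without advancing time (a new reading comes with each control period).
- cams.grab_frame(name): name is "scene" or "top" or "wrist"; returns a dict with "img" (480x640x3 uint8, red, green, blue), "mtx" (3x3 intrinsics, pixels), "R" (3x3) and "t" (3): a world point X has camera coordinates R X + t. Camera axes: x right, y down, z forward; pixel columns grow to the right and rows downward; lengths in m; the calibration is good to about 2 mm. A picture is of the moment at which its call begins. There is no depth.
- arm.job_done(): hands the job in; it is judged then, once.
Trained networks look in the newest picture that a camera, given by its name, has taken for a name from the list of things; names that differ only in an ending like _2 or _b are one class to them, and where a whole thing is asked for, a point or a joint stands for the part that bears it (a point fixed in the world has none). Each returns a list of dicts, best first, with "confidence" (0 to 1); they miss things now and then, are a little off and sometimes report something else, mostly with a low value. They report only what shows in the picture. A call takes as long as a camera call.
- nets.search_frame(camera, label): "centre" ([x, y, z] in m, in world coordinates, good to about 4 mm: the middle of the surface that is visible of it).
- nets.pinpoint(camera, label): "centre" ([x, y, z] in m, in world coordinates, good to about 4 mm: a listed point, or the origin of a listed thing).
The state is a dict: "t": time; "q": joint angles; "qd": joint speeds; "joint_efforts": joint torques, N m; "eef_pos": TCP position; "ee_rot": TCP orientation; "force": force on the tool from outside, world axes, zero at the start; "moment": the same for the moment, N m; "width": finger opening in m; "gripper_force": force on a finger pad.
Only numpy, scipy, OpenCV 4.12 (cv2) and the standard library are available. Lean on these libraries where they do the work, as an engineer would, in place of code of your own. Each camera call takes 0.05 s, during which the arm holds its last target. There are 200 camera calls.

## Working session

There is one attempt and no reset: what is moved stays moved. The work goes in short steps, Python scripts to look and compute and a shell command to move; the robot and the scene stay as the last step left them, time stands still between calls to the robot, and variables do not carry over. Pictures are saved under pics/ and viewed, at most 10 in all, crops included, and the job is handed in when it is done.

```bash
mkdir -p pics
python3 - <<'E'
from station import get_state, cams, arm, nets
import cv2
for c in ("top","scene"):
    f=cams.grab_frame(c); cv2.imwrite(f"pics/{c}0.png",f["img"][:,:,::-1])
    print(c,f["mtx"].tolist(),f["R"].round(4).tolist(),f["t"].round(4).tolist())
    for l in ("kit_a","stop","glue","paint","magnifier","phone"):
        print(l,[( [round(v,3) for v in d["centre"]],round(d["confidence"],2)) for d in nets.pinpoint(c,l)[:5]])
s=get_state();print({k:s[k] for k in("t","eef_pos","ee_rot","force","width")})
E
```

```text
top [[579.69292526959, 0.0, 320.00223237866953], [0.0, 579.69292526959, 240.11483797520776], [0.0, 0.0, 1.0]] [[-0.0138, -0.9998, 0.0118], [-0.9832, 0.0114, -0.182], [0.1818, -0.0141, -0.9832]] [0.0656, 0.5809, 1.2173]
kit_a [([0.474, -0.149, -0.003], 0.94), ([0.513, 0.034, 0.001], 0.88), ([0.494, 0.211, 0.002], 0.82), ([0.42, 0.127, -0.004], 0.36)]
stop [([0.715, -0.274, 0.0], 0.96), ([0.479, -0.329, 0.002], 0.52)]
glue [([0.431, -0.068, -0.002], 0.76)]
paint [([0.421, 0.126, -0.004], 0.62)]
magnifier [([0.597, 0.47, -0.001], 0.74)]
phone [([0.478, -0.332, 0.001], 0.68), ([0.479, -0.147, -0.0], 0.17)]
scene [[602.7749793722968, 0.0, 320.82018810036504], [0.0, 602.7749793722968, 239.76877227115938], [0.0, 0.0, 1.0]] [[-0.2194, 0.9756, 0.0047], [0.6303, 0.1455, -0.7626], [-0.7447, -0.1644, -0.6468]] [0.0801, -0.3514, 1.7431]
kit_a [([0.496, 0.214, 0.0], 0.8), ([0.475, -0.15, 0.001], 0.76), ([0.511, 0.034, -0.003], 0.72)]
stop [([0.714, -0.274, 0.007], 0.58)]
glue [([0.429, -0.073, 0.001], 0.52)]
paint [([0.423, 0.122, -0.001], 0.6)]
magnifier [([0.598, 0.468, -0.001], 0.63)]
phone [([0.479, -0.331, 0.0], 0.89)]
{'t': 0.7, 'eef_pos': array([ 0.25772871, -0.6238435 ,  0.22660124]), 'ee_rot': array([-3.14153880e+00,  2.30906122e-05, -2.74981474e+00]), 'force': array([-0.48613617,  0.33150096, -0.35257734]), 'width': 0.08727421472274663}
```

View pics/top0.png

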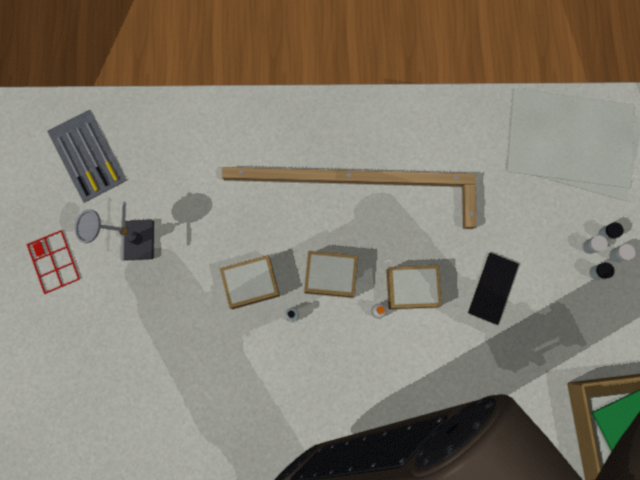

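The picture shows the three boxes at about (249,281), (331,273) and (414,287). The L stop has its corner near (465,185), its long rail runs left to (222,174), and the short rail comes down to (470,228). Glue is at (380,310), paint at (292,313), the phone at (494,288) and the magnifier at (138,238), all clear of the way ahead of the boxes.

```bash
cat > h.py <<'E'
import numpy as np, cv2
from station import get_state, cams, arm, nets
def ray(f,uv,z):
    R,t=f["R"],f["t"]; c=-R.T@t
    d=R.T@np.linalg.solve(f["mtx"],[uv[0],uv[1],1]); return (c+d*(z-c[2])/d[2])
def warp(f,z,x0=.35,x1=.80,y0=-.40,y1=.35,s=1000):
    """ortho view of plane z: col=(y1-y)*s, row=(x1-x)*s"""
    w=np.float32([[x1,y1],[x1,y0],[x0,y0],[x0,y1]])
    P=f["mtx"]@(f["R"]@np.c_[w,np.full(4,z)].T+f["t"][:,None]); src=(P[:2]/P[2]).T.astype(np.float32)
    W,H=int((y1-y0)*s),int((x1-x0)*s)
    return cv2.warpPerspective(f["img"],cv2.getPerspectiveTransform(src,np.float32([[0,0],[W,0],[W,H],[0,H]])),(W,H))
def wood(im):
    h=cv2.cvtColor(im,cv2.COLOR_RGB2HSV)
    return cv2.inRange(h,(5,80,40),(25,255,255))
def boxes(f):
    m=wood(warp(f,.05)); out=[]
    cs,_=cv2.findContours(m,cv2.RETR_EXTERNAL,cv2.CHAIN_APPROX_NONE)
    for c in cs:
        if cv2.contourArea(c)<2500: continue
        (u,v),wh,a=cv2.minAreaRect(c)
        out.append((round(.80-v/1000,4),round(.35-u/1000,4),[round(x) for x in wh],round(a,1)))
    return out
E
python3 - <<'E'
from h import *
f=cams.grab_frame("top")
for b in boxes(f): print(b)
im=warp(f,.05); im2=warp(f,.03)
cv2.imwrite("pics/w.png",im[:,:,::-1])
m=wood(im2)
# rail inner face at top z=.03: lowest wood pixel per column in rows <200
for y in np.arange(.25,-.26,-.05):
    c=int((.35-y)*1000); r=np.where(m[:200,c])[0]; print(round(y,2),.8-r.max()/1000,.8-r.min()/1000)
for x in (.7,.68,.66,.64,.62):
    r=np.where(m[int((.8-x)*1000),500:])[0]+500; print(x,.35-r.min()/1000,.35-r.max()/1000)
E
```

```text
(0.4777, -0.1434, [91, 114], 88.4)
(0.4928, 0.2124, [92, 110], 75.2)
(0.5079, 0.0357, [109, 92], 6.1)
(0.6841, -0.0059, [570, 125], 3.4)
0.25 0.7290000000000001 0.756
0.2 0.7270000000000001 0.755
0.15 0.7250000000000001 0.753
0.1 0.7230000000000001 0.751
0.05 0.7210000000000001 0.75
0.0 0.7190000000000001 0.748
-0.05 0.7170000000000001 0.745
-0.1 0.7160000000000001 0.744
-0.15 0.7140000000000001 0.742
-0.2 0.7120000000000001 0.74
-0.25 0.7100000000000001 0.738
0.7 -0.267 -0.29600000000000004
0.68 -0.267 -0.29500000000000004
0.66 -0.266 -0.29400000000000004
0.64 -0.266 -0.29300000000000004
0.62 -0.264 -0.29300000000000004
```

View pics/w.png

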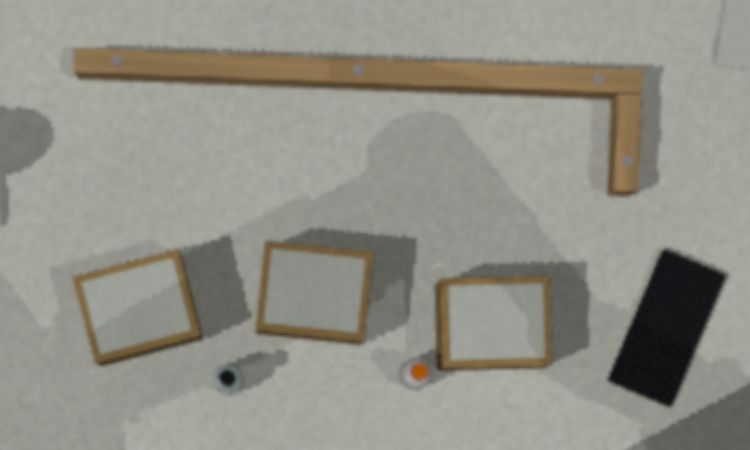

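The rectified view agrees with the nets. The stop's inner corner is about (0.7135, -0.271) and its yaw about -0.038. I'll start with the right box, at about (0.4745, -0.15), and push it in +x with two spread fingers.

```bash
python3 -m creep '{"translation":[[14,47,0],[14,47,0],[14,47,0],[14,47,0],[14,47,0],[14,47,0],[14,47,0],[14,47,0]],"spin":[-0.05,-0.05,-0.05,-0.05,-0.05,-0.05,-0.05,-0.04],"gripper":[0.4,0.4,0.4,0.4,0.4,0.4,0.4,0.4]}' && python3 -m creep '{"translation":[[15,49,0],[13,45,-10],[0,5,-50],[0,0,-50],[0,0,-50],[0,0,-40],[0,0,-10],[0,0,0]],"spin":[0,0,0,0,0,0,0,0],"gripper":[0.4,0.4,0.4,0.4,0.4,0.4,0.4,0.4]}'
```

```text
t: 1.55
eef_pos: [0.3699, -0.2461, 0.227]
ee_rot: [-3.141, 0.001, 3.141]
force: [1.8, -0.6, 1.2]
width: 0.0359
gripper_force: 0.0
t: 2.35
eef_pos: [0.3967, -0.1502, 0.0161]
ee_rot: [-3.141, -0.003, -3.14]
force: [0.6, -0.5, 0.6]
width: 0.035
gripper_force: 0.0
```

```bash
C='"gripper":[0.4,0.4,0.4,0.4]'; python3 -m creep '{"translation":[[5,0,0],[5,0,0],[5,0,0],[5,0,0]],"spin":[0,0,0,0],"gripper":[0.4,0.4,0.4,0.4]}' | grep -E "eef|force"; python3 -m creep '{"translation":[[3,0,0],[3,0,0]],"spin":[0,0],"gripper":[0.4,0.4]}' | grep -E "eef|force"; python3 -m creep '{"translation":[[3,0,0],[3,0,0]],"spin":[0,0],"gripper":[0.4,0.4]}' | grep -E "eef|force"; python3 -m creep '{"translation":[[3,0,0],[3,0,0]],"spin":[0,0],"gripper":[0.4,0.4]}' | grep -E "eef|force"
```

```text
eef_pos: [0.4188, -0.15, 0.0179]
force: [-1.8, -0.0, -0.7]
gripper_force: 0.0
eef_pos: [0.4236, -0.1501, 0.017]
force: [-0.7, -0.3, 0.4]
gripper_force: 0.4
eef_pos: [0.4292, -0.1501, 0.0167]
force: [-0.8, -0.7, 0.3]
gripper_force: 0.5
eef_pos: [0.4355, -0.15, 0.0167]
force: [0.0, 0.5, -0.7]
gripper_force: 0.2
```

```bash
python3 -m creep '{"translation":[[3,0,0],[3,0,0]],"spin":[0,0],"gripper":[0.4,0.4]}' | grep -E "eef|force"
python3 - <<'E'
from h import *
f=cams.grab_frame("top"); print(boxes(f))
for l in ("kit_a","glue"): print([( [round(v,3) for v in d["centre"]],round(d["confidence"],2)) for d in nets.pinpoint("top",l)[:4]])
for i in range(8):
    print(get_state()["force"].round(2)); cams.grab_frame("top")
E
```

```text
eef_pos: [0.4416, -0.1501, 0.0167]
force: [-0.1, 0.5, -1.0]
gripper_force: 0.2
[(0.4928, 0.2126, [91, 109], 75.3), (0.6811, -0.0058, [567, 125], 2.7)]
[([0.497, 0.213, -0.001], 0.8), ([0.513, 0.032, -0.0], 0.77)]
[([0.714, -0.273, 0.001], 0.53)]
[-0.18  0.5   0.92]
[-0.36 -0.26 -0.99]
[ 0.63  0.16 -0.3 ]
[ 0.49 -0.2  -0.37]
[ 0.28  0.73 -1.07]
[-0.09 -0.99  0.79]
[ 0.52 -0.02 -0.92]
[-0.33  0.27  0.13]
```

```bash
python3 -m creep '{"translation":[[-22,0,0],[0,0,45],[0,0,45],[0,48,0],[5,48,0],[5,48,0],[5,40,0],[0,0,-45]],"spin":[0,0,0,0,0,-0.05,-0.05,0],"gripper":[0.4,0.4,0.4,0.4,0.4,0.4,0.4,0.4]}' | grep -E "eef|force|rot"; python3 -m creep '{"translation":[[0,0,-45],[0,0,0]],"spin":[0,0],"gripper":[0.4,0.4]}' | grep -E "eef|force"
python3 - <<'E'
from h import *
f=cams.grab_frame("top"); print(boxes(f))
for c in("top","scene"):
  f=cams.grab_frame(c)
  for l in ("kit_a","glue"): print([( [round(v,3) for v in d["centre"]],round(d["confidence"],2)) for d in nets.pinpoint(c,l)[:4]])
E
```

```text
eef_pos: [0.44, 0.04, 0.0661]
ee_rot: [3.135, 0.012, 3.048]
force: [0.7, 0.7, -0.8]
gripper_force: 0.0
eef_pos: [0.4305, 0.0325, 0.0126]
force: [-0.6, -0.3, 0.2]
gripper_force: 0.0
[(0.496, -0.144, [90, 112], 90.0), (0.4916, 0.2122, [94, 109], 75.4), (0.6805, -0.0058, [567, 125], 2.6)]
[([0.517, 0.034, 0.001], 0.83), ([0.495, 0.214, -0.001], 0.81), ([0.501, -0.148, -0.001], 0.6)]
[([0.515, 0.033, 0.003], 0.74), ([0.43, -0.07, 0.0], 0.48)]
[([0.511, 0.032, -0.002], 0.62), ([0.498, -0.149, 0.003], 0.59), ([0.495, 0.219, 0.002], 0.59)]
[([0.432, -0.075, -0.001], 0.83)]
```

The right box slid about 2 cm at under 1 N, so it is light. Next is the middle box.

```bash
python3 -m creep '{"translation":[[5,0,0],[5,0,0],[5,0,0],[5,0,0]],"spin":[0,0,0,0],"gripper":[0.4,0.4,0.4,0.4]}' | grep -E "eef|force"; for i in 1; do python3 -m creep '{"translation":[[3,0,0],[3,0,0]],"spin":[0,0],"gripper":[0.4,0.4]}' | grep -E "eef|force"; python3 -m creep '{"translation":[[3,0,0],[3,0,0]],"spin":[0,0],"gripper":[0.4,0.4]}' | grep -E "eef|force"; python3 -m creep '{"translation":[[3,0,0],[3,0,0]],"spin":[0,0],"gripper":[0.4,0.4]}' | grep -E "eef|force"; done
```

```text
eef_pos: [0.4544, 0.0337, 0.0168]
force: [-5.5, 0.4, 3.7]
gripper_force: 2.8
eef_pos: [0.459, 0.0332, 0.0163]
force: [-5.7, 0.6, 3.6]
gripper_force: 2.9
eef_pos: [0.4648, 0.0331, 0.0163]
force: [-5.9, -0.6, 4.2]
gripper_force: 2.9
eef_pos: [0.4708, 0.0331, 0.0163]
force: [-6.9, 0.4, 3.9]
gripper_force: 3.0
```

The middle box takes about 6 N and the right one under 1 N, so the middle box is the heavy one. I'll slide it towards the long rail.

```bash
python3 -m creep '{"translation":[[6,0,-2],[10,0,0],[12,0,0],[12,0,0],[12,0,0],[12,0,0],[12,0,0],[12,0,0]],"spin":[0,0.01,0.01,0.01,0.01,0.01,0.005,0],"gripper":[0.4,0.4,0.4,0.4,0.4,0.4,0.4,0.4]}' | grep -E "eef|force|rot"; python3 -m creep '{"translation":[[12,0,0],[12,0,0],[10,0,0],[6,0,0],[3,0,0],[0,0,0]],"spin":[0,0,0,0,0,0],"gripper":[0.4,0.4,0.4,0.4,0.4,0.4]}' | grep -E "^t|eef|force|rot"
python3 - <<'E'
from h import *
f=cams.grab_frame("top"); print(boxes(f)); cv2.imwrite("pics/t2.png",warp(f,.05)[:,:,::-1])
for l in ("kit_a",): print([( [round(v,3) for v in d["centre"]],round(d["confidence"],2)) for d in nets.pinpoint("top",l)[:4]])
E
```

```text
eef_pos: [0.5613, 0.0339, 0.0147]
ee_rot: [-3.142, -0.0, 3.099]
force: [-2.6, -0.2, -1.4]
gripper_force: 1.4
t: 7.85
eef_pos: [0.6041, 0.034, 0.015]
ee_rot: [3.141, 0.001, 3.098]
force: [0.0, 0.4, -0.5]
gripper_force: 0.3
[(0.4965, -0.1445, [113, 91], 0.0), (0.6729, -0.1697, [238, 124], 2.3), (0.7328, 0.1799, [191, 31], 2.3)]
[([0.493, -0.147, -0.0], 0.75)]
```

View pics/t2.png

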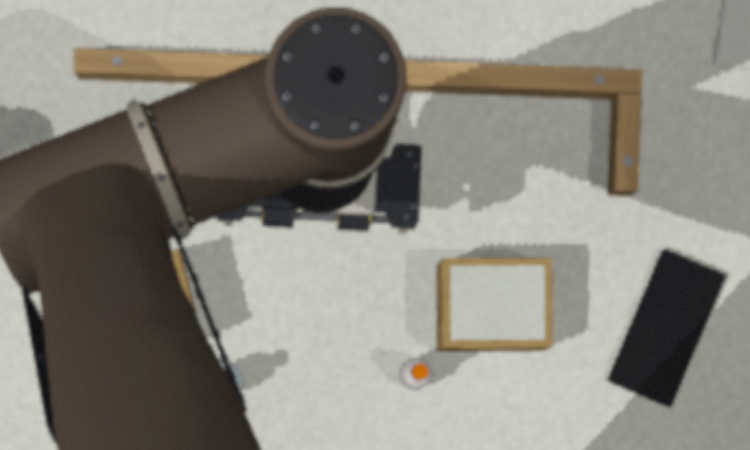

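The arm hides the box, but the glue and right box look fine. I'll creep until it touches the rail.

```bash
python3 -m creep '{"translation":[[3,0,0],[3,0,0],[2,0,0]],"spin":[0,0.005,0],"gripper":[0.4,0.4,0.4]}' | grep -E "eef|^force"; python3 -m creep '{"translation":[[2,0,0],[2,0,0]],"spin":[0,0],"gripper":[0.4,0.4]}' | grep -E "eef|^force";python3 -m creep '{"translation":[[2,0,0],[1,0,0]],"spin":[0,0],"gripper":[0.4,0.4]}' | grep -E "eef|^force"; python3 -m creep '{"translation":[[1,0,0],[1,0,0]],"spin":[0,0],"gripper":[0.4,0.4]}' | grep -E "eef|^force|rot"
```

```text
eef_pos: [0.6105, 0.0338, 0.0151]
force: [-5.9, 0.2, 5.0]
eef_pos: [0.6144, 0.0338, 0.0151]
force: [-5.7, 0.1, 3.3]
eef_pos: [0.6175, 0.0338, 0.0151]
force: [-5.8, 0.1, 5.1]
eef_pos: [0.6194, 0.0338, 0.0151]
ee_rot: [-3.141, -0.001, 3.103]
force: [-5.5, -0.0, 4.2]
```

```bash
for i in 1; do python3 -m creep '{"translation":[[1,0,0],[1,0,0]],"spin":[0,0],"gripper":[0.4,0.4]}' | grep -E "eef|^force"; python3 -m creep '{"translation":[[1,0,0]],"spin":[0],"gripper":[0.4]}' | grep -E "eef|^force";python3 -m creep '{"translation":[[1,0,0]],"spin":[0],"gripper":[0.4]}' | grep -E "eef|^force";done
```

```text
eef_pos: [0.6213, 0.0337, 0.0151]
force: [-6.4, -0.1, 4.0]
eef_pos: [0.6223, 0.0338, 0.0151]
force: [-6.3, -0.7, 4.5]
eef_pos: [0.6234, 0.0338, 0.0151]
force: [-4.8, -0.1, 3.7]
```

```bash
python3 -m creep '{"translation":[[-30,0,0],[0,0,45],[0,0,30],[0,15,0],[0,15,0],[5,15,0],[10,15,0],[15,15,0]],"spin":[0,0,0.14,0.14,0.14,0.14,0.14,0.14],"gripper":[0.4,0.4,0.4,0.4,0.4,0.4,0.4,0.4]}' | grep -E "eef|^force"; python3 -m creep '{"translation":[[20,10,0],[20,10,0],[15,10,0],[0,10,0],[0,5,0],[0,0,0]],"spin":[0.14,0.14,0.14,0.14,0.14,0.07],"gripper":[0.4,0.4,0.4,0.4,0.4,0.4]}' | grep -E "^t|rot|eef|^force"
python3 - <<'E'
from h import *
f=cams.grab_frame("top"); print(boxes(f)); cv2.imwrite("pics/t3.png",warp(f,.05)[:,:,::-1])
for c in ("top","scene","wrist"):
  f=cams.grab_frame(c)
  print([( [round(v,3) for v in d["centre"]],round(d["confidence"],2)) for d in nets.pinpoint(c,"kit_a")[:4]])
E
```

```text
eef_pos: [0.625, 0.1099, 0.0907]
force: [0.5, -1.0, -0.6]
t: 10.65
eef_pos: [0.6801, 0.155, 0.0901]
ee_rot: [-3.14, 0.001, -1.563]
force: [0.1, -0.3, -1.0]
[(0.4965, -0.1445, [113, 91], 0.0), (0.6763, -0.0792, [419, 124], 2.3)]
[([0.497, -0.147, -0.002], 0.97), ([0.496, 0.212, 0.001], 0.92), ([0.682, 0.037, -0.001], 0.78)]
[([0.493, 0.212, -0.0], 0.97), ([0.682, 0.036, -0.002], 0.96), ([0.494, -0.149, -0.001], 0.82)]
[([0.681, 0.037, -0.001], 0.93), ([0.498, 0.212, 0.005], 0.86)]
```

View pics/t3.png

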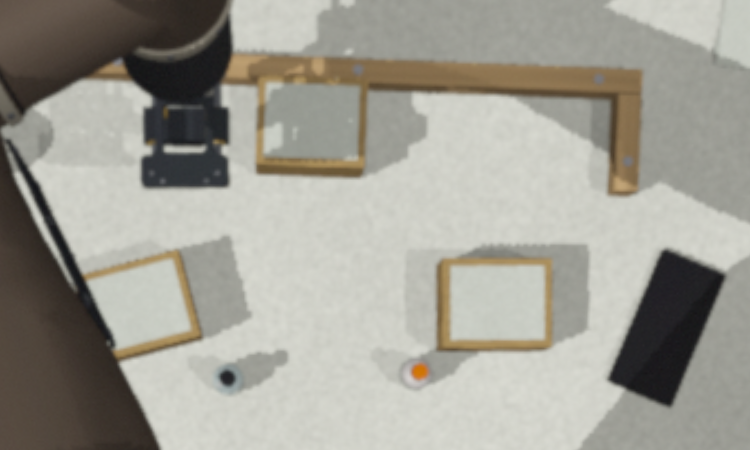

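The heavy box sits near the long rail at about (0.682, 0.037), with its wood border at columns 257-365. I'll now push its +y end along the rail towards the short rail, with the fingers set in from the rail.

```bash
python3 -m creep '{"translation":[[-5,-10,0],[-3,-10,-25],[0,0,-45],[0,0,-5],[0,-10,0],[0,-10,0],[0,-10,0],[-0.5,-10,0]],"spin":[-0.03,-0.015,0,0,0,0,0,0],"gripper":[0.25,0.25,0.25,0.25,0.25,0.25,0.25,0.25]}' | grep -E "rot|eef|^force"; python3 -m creep '{"translation":[[-0.5,-12,0],[-0.5,-12,0],[-0.5,-12,0],[-0.5,-12,0],[-0.5,-12,0],[-0.5,-12,0],[-0.5,-12,0],[-0.5,-12,0]],"spin":[0,0,0,0,0,0,0,0],"gripper":[0.25,0.25,0.25,0.25,0.25,0.25,0.25,0.25]}' | grep -E "^t|rot|eef|^force"
python3 - <<'E'
from h import *
for c in ("top","scene"):
  f=cams.grab_frame(c)
  print([( [round(v,3) for v in d["centre"]],round(d["confidence"],2)) for d in nets.pinpoint(c,"kit_a")[:4]])
E
```

```text
eef_pos: [0.6726, 0.0941, 0.0171]
ee_rot: [-3.137, 0.002, -1.615]
force: [-0.9, 6.1, 3.9]
t: 12.6
eef_pos: [0.6686, -0.0019, 0.017]
ee_rot: [-3.137, 0.002, -1.614]
force: [-0.3, 6.5, 4.1]
[([0.679, -0.069, -0.001], 0.94), ([0.497, -0.147, -0.001], 0.88)]
[([0.675, -0.069, 0.002], 0.84), ([0.493, 0.213, -0.0], 0.63), ([0.495, -0.149, 0.0], 0.58)]
```

```bash
python3 -m creep '{"translation":[[-0.5,-12,0],[-0.5,-12,0],[-0.5,-12,0],[-0.5,-12,0],[-0.5,-12,0],[-0.5,-12,0],[-0.5,-12,0],[-0.5,-12,0]],"spin":[0,0,0,0,0,0,0,0],"gripper":[0.25,0.25,0.25,0.25,0.25,0.25,0.25,0.25]}' | grep -E "eef|^force"; python3 -m creep '{"translation":[[-0.5,-10,0],[-0.5,-8,0],[0,-6,0],[0,-4,0],[0,-2,0],[0,0,0]],"spin":[0,0,0,0,0,0],"gripper":[0.25,0.25,0.25,0.25,0.25,0.25]}' | grep -E "^t|rot|eef|^force"
python3 - <<'E'
from h import *
for c in ("top","scene"):
  f=cams.grab_frame(c)
  print([( [round(v,3) for v in d["centre"]],round(d["confidence"],2)) for d in nets.pinpoint(c,"kit_a")[:4]])
f=cams.grab_frame("top");cv2.imwrite("pics/t4.png",warp(f,.05)[:,:,::-1])
E
```

```text
eef_pos: [0.6633, -0.0982, 0.0152]
force: [0.9, 5.4, 4.0]
t: 14.2
eef_pos: [0.6618, -0.1284, 0.0148]
ee_rot: [3.142, -0.0, -1.615]
force: [0.6, 1.5, 1.4]
[([0.674, -0.201, -0.002], 0.92), ([0.496, -0.146, 0.002], 0.75), ([0.494, 0.211, 0.003], 0.56)]
[([0.495, -0.148, 0.001], 0.97), ([0.671, -0.196, -0.002], 0.68), ([0.496, 0.214, -0.0], 0.66)]
```

View pics/t4.png

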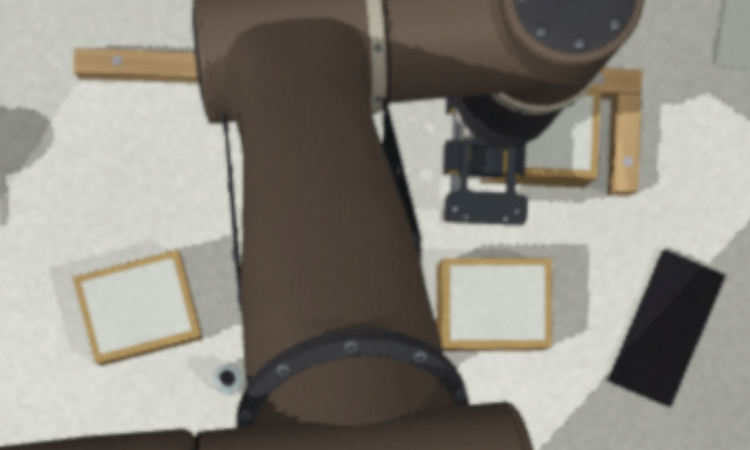

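The box's far end is near column 600 and the short rail near column 615, so about 15 mm remains. I'll creep to contact.

```bash
python3 -m creep '{"translation":[[0,-3,0],[0,-3,0],[0,-2,0],[0,-2,0],[0,-2,0]],"spin":[0,0,0,0,0],"gripper":[0.25,0.25,0.25,0.25,0.25]}' | grep -E "eef|^force"; python3 -m creep '{"translation":[[0,-1,0],[0,-1,0]],"spin":[0,0],"gripper":[0.25,0.25]}' | grep -E "eef|^force"; python3 -m creep '{"translation":[[0,-1,0],[0,-1,0]],"spin":[0,0],"gripper":[0.25,0.25]}' | grep -E "eef|^force"; python3 -m creep '{"translation":[[0,-1,0],[0,0,0]],"spin":[0,0],"gripper":[0.25,0.25]}' | grep -E "eef|^force"
```

```text
eef_pos: [0.6616, -0.1402, 0.0146]
force: [-0.6, 3.0, -2.2]
eef_pos: [0.6617, -0.1422, 0.0147]
force: [-0.1, 3.3, -1.5]
eef_pos: [0.6618, -0.1441, 0.0148]
force: [-0.2, 2.8, -1.9]
eef_pos: [0.6619, -0.1452, 0.0149]
force: [0.1, 2.6, -1.1]
```

```bash
python3 -m creep '{"translation":[[0,-1,0],[0,-1,0]],"spin":[0,0],"gripper":[0.25,0.25]}' | grep -E "eef|^force"; python3 -m creep '{"translation":[[0,-1,0]],"spin":[0],"gripper":[0.25]}' | grep -E "eef|^force"; python3 -m creep '{"translation":[[0,-1,0]],"spin":[0],"gripper":[0.25]}' | grep -E "eef|^force"; python3 -m creep '{"translation":[[0,-1,0]],"spin":[0],"gripper":[0.25]}' | grep -E "eef|^force"
```

```text
eef_pos: [0.662, -0.147, 0.0149]
force: [-0.2, 3.8, -1.2]
eef_pos: [0.6619, -0.1481, 0.0149]
force: [-0.7, 3.4, -1.6]
eef_pos: [0.662, -0.1491, 0.0149]
force: [-0.1, 3.1, -0.2]
eef_pos: [0.662, -0.1501, 0.0149]
force: [-0.1, 3.8, -0.4]
```

```bash
python3 -m creep '{"translation":[[0,-1,0]],"spin":[0],"gripper":[0.25]}' | grep -E "eef|^force"; python3 -m creep '{"translation":[[0,-1,0]],"spin":[0],"gripper":[0.25]}' | grep -E "eef|^force"; python3 -m creep '{"translation":[[0,-1,0]],"spin":[0],"gripper":[0.25]}' | grep -E "eef|^force"
python3 - <<'E'
from h import *
for c in ("top","scene"):
  f=cams.grab_frame(c)
  print([( [round(v,3) for v in d["centre"]],round(d["confidence"],2)) for d in nets.pinpoint(c,"kit_a")[:4]])
f=cams.grab_frame("top");cv2.imwrite("pics/t5.png",cv2.resize(warp(f,.05,.6,.78,-.33,-.10),None,fx=3,fy=3)[:,:,::-1])
E
```

```text
eef_pos: [0.6619, -0.1506, 0.0149]
force: [-1.6, 9.9, 0.3]
eef_pos: [0.6618, -0.1507, 0.0149]
force: [-2.4, 15.7, 3.2]
eef_pos: [0.6617, -0.1508, 0.0149]
force: [-3.1, 19.8, 4.2]
[([0.674, -0.219, 0.001], 0.79), ([0.496, -0.148, -0.001], 0.64), ([0.494, 0.212, -0.001], 0.6)]
[([0.67, -0.219, -0.001], 0.85), ([0.496, 0.215, -0.002], 0.7), ([0.495, -0.146, -0.001], 0.58)]
```

View pics/t5.png

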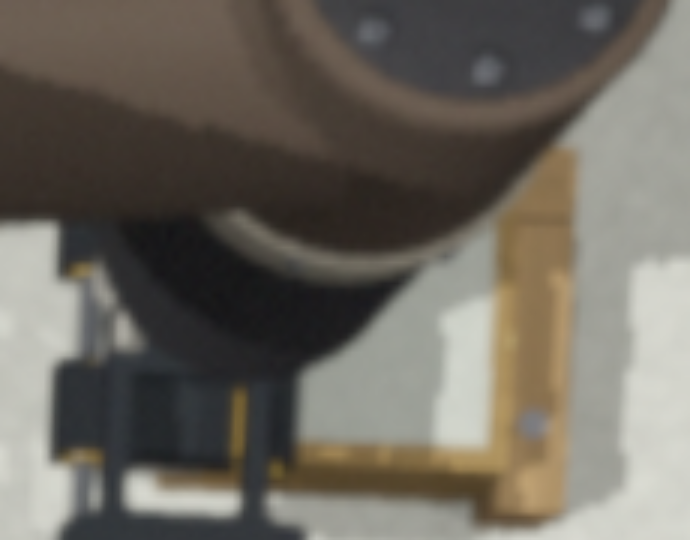

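The box's end is against the short rail; the border meets it near column 500. I'll release, go round, and press it to the long rail.

```bash
python3 -m creep '{"translation":[[0,5,0],[0,12,0],[0,0,40],[0,0,40],[-10,-10,0],[-10,-10,0],[-10,-10,0],[-10,-10,0]],"spin":[0,0,0,-0.14,-0.14,-0.14,-0.14,-0.14],"gripper":[0.25,0.25,0.25,0.3,0.4,0.4,0.4,0.4]}' | grep -E "eef|^force"; python3 -m creep '{"translation":[[-10,-10,0],[-10,-10,0],[-10,-10,0],[-5,-10,0],[0,-5,0],[0,0,0],[0,0,-40],[0,0,-35]],"spin":[-0.14,-0.14,-0.14,-0.14,-0.14,-0.14,-0.03,0],"gripper":[0.4,0.4,0.4,0.4,0.4,0.4,0.4,0.4]}' | grep -E "^t|rot|eef|^force"
python3 - <<'E'
from h import *
for c in ("top","scene"):
  f=cams.grab_frame(c)
  print([( [round(v,3) for v in d["centre"]],round(d["confidence"],2)) for d in nets.pinpoint(c,"kit_a")[:4]])
  cv2.imwrite(f"pics/{c}6.png",f["img"][:,:,::-1])
E
```

```text
eef_pos: [0.6215, -0.1765, 0.0952]
force: [-0.5, -1.0, 0.3]
t: 18.2
eef_pos: [0.5877, -0.2213, 0.0201]
ee_rot: [-3.141, 0.003, 3.097]
force: [0.1, 0.1, 0.6]
[([0.494, 0.213, -0.001], 0.79)]
[([0.493, 0.214, -0.003], 0.94), ([0.479, -0.331, -0.002], 0.73), ([0.669, -0.219, -0.003], 0.64), ([0.43, -0.072, 0.002], 0.46)]
```

View pics/scene6.png

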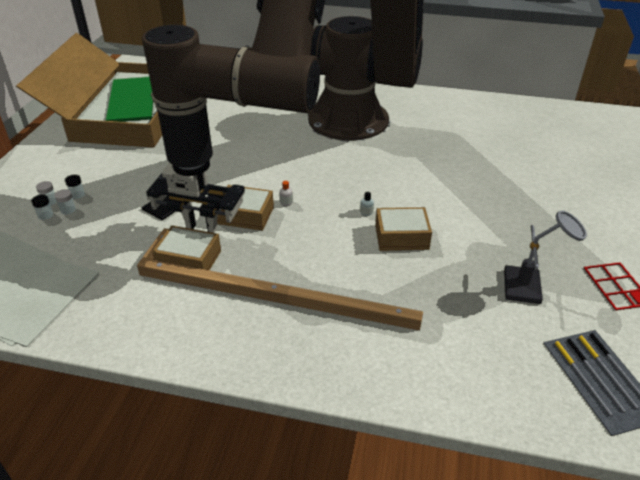

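The box at about (187,248) sits in the corner, and the fingers are behind it with the light box clear. I'll press gently in +x.

```bash
python3 -m creep '{"translation":[[3,8,-3],[5,0,0],[5,0,0],[4,0,0],[3,0,0]],"spin":[0,0,0,0,0],"gripper":[0.4,0.4,0.4,0.4,0.4]}' | grep -E "eef|^force"; python3 -m creep '{"translation":[[1,0,0],[1,0,0]],"spin":[0,0],"gripper":[0.4,0.4]}' | grep -E "eef|^force"; python3 -m creep '{"translation":[[1,0,0],[1,0,0]],"spin":[0,0],"gripper":[0.4,0.4]}' | grep -E "eef|^force"; python3 -m creep '{"translation":[[1,0,0]],"spin":[0],"gripper":[0.4]}' | grep -E "eef|^force"
```

```text
eef_pos: [0.6077, -0.2131, 0.0173]
force: [0.9, 0.1, 0.9]
eef_pos: [0.6088, -0.2131, 0.0167]
force: [0.4, -0.1, -0.5]
eef_pos: [0.6108, -0.2131, 0.0168]
force: [-0.0, 0.2, 0.0]
eef_pos: [0.6118, -0.2131, 0.0168]
force: [-0.4, -0.1, 0.2]
```

```bash
python3 -m creep '{"translation":[[1,0,0],[1,0,0]],"spin":[0,0],"gripper":[0.4,0.4]}' | grep -E "eef|^force"; python3 -m creep '{"translation":[[1,0,0]],"spin":[0],"gripper":[0.4]}' | grep -E "eef|^force";python3 -m creep '{"translation":[[1,0,0]],"spin":[0],"gripper":[0.4]}' | grep -E "eef|^force";  python3 -m creep '{"translation":[[1,0,0]],"spin":[0],"gripper":[0.4]}' | grep -E "eef|^force"
```

```text
eef_pos: [0.6139, -0.2131, 0.0168]
force: [-0.1, -1.3, 0.0]
eef_pos: [0.6148, -0.2131, 0.0168]
force: [-3.7, 0.7, 2.3]
eef_pos: [0.6149, -0.213, 0.0167]
force: [-6.0, 0.7, 3.7]
eef_pos: [0.6149, -0.213, 0.0165]
force: [-7.3, 2.0, 5.4]
```

```bash
python3 -m creep '{"translation":[[1,0,0],[1,0,0]],"spin":[0,0],"gripper":[0.4,0.4]}' | grep -E "eef|^force"; python3 -m creep '{"translation":[[1,0,0]],"spin":[0],"gripper":[0.4]}' | grep -E "eef|^force";python3 -m creep '{"translation":[[1,0,0]],"spin":[0],"gripper":[0.4]}' | grep -E "eef|^force"
```

```text
eef_pos: [0.6156, -0.2129, 0.0164]
force: [-12.1, 2.4, 8.0]
eef_pos: [0.6156, -0.213, 0.0163]
force: [-14.3, 1.3, 10.7]
eef_pos: [0.6156, -0.213, 0.0162]
force: [-17.6, 2.2, 11.2]
```

Firm against the rail. I'll retreat and check.

```bash
python3 -m creep '{"translation":[[-8,0,0],[-15,0,0],[0,0,45],[0,0,45],[0,0,45],[-40,-20,20],[-40,-30,0],[-40,-30,0]],"spin":[0,0,0,0,0,0,0,0],"gripper":[0.4,0.4,0.4,0.4,0.4,0.4,0.4,0.4]}' | grep -E "eef|^force"; python3 -m creep '{"translation":[[-30,-35,0],[-30,-35,0],[-20,-40,0],[-10,-45,0],[0,-48,0],[0,-48,0],[0,-48,0],[0,0,0]],"spin":[0,0,0,0,0,0,0,0],"gripper":[0.4,0.4,0.4,0.4,0.4,0.4,0.4,0.4]}' | grep -E "^t|eef|^force"
python3 - <<'E'
from h import *
for c in ("top","scene"):
  f=cams.grab_frame(c)
  for l in ("kit_a","glue","paint","magnifier","phone"): print(l,[( [round(v,3) for v in d["centre"]],round(d["confidence"],2)) for d in nets.pinpoint(c,l)[:3]])
  if c=="top": a=cv2.resize(warp(f,.03,.6,.78,-.33,-.10),None,fx=3,fy=3)
  else:
    b=cv2.resize(f["img"][200:300,120:260],None,fx=4.93,fy=4.93,interpolation=3)[:,:690]
    b=cv2.resize(b,(390,280))
cv2.imwrite("pics/t7.png",a[:,:,::-1]); cv2.imwrite("pics/s7.png",b[:,:,::-1])
E
```

```text
eef_pos: [0.4775, -0.2935, 0.1731]
force: [0.9, -0.8, -0.6]
t: 21.9
eef_pos: [0.3869, -0.597, 0.1698]
force: [-0.8, 1.9, -1.0]
kit_a [([0.497, -0.147, 0.0], 0.9), ([0.495, 0.213, 0.002], 0.86), ([0.675, -0.22, -0.002], 0.82)]
glue [([0.435, -0.068, -0.001], 0.73)]
paint [([0.423, 0.127, -0.004], 0.44)]
magnifier [([0.596, 0.47, 0.001], 0.84)]
phone [([0.479, -0.33, 0.003], 0.7)]
kit_a [([0.497, -0.149, 0.0], 0.89), ([0.671, -0.22, -0.005], 0.62)]
glue [([0.43, -0.071, 0.001], 0.59)]
paint [([0.48, -0.332, -0.002], 0.74), ([0.425, 0.122, -0.004], 0.58)]
magnifier [([0.599, 0.469, 0.002], 0.61)]
phone [([0.478, -0.335, -0.005], 0.8), ([0.431, -0.07, 0.003], 0.59)]
```

View pics/t7.png

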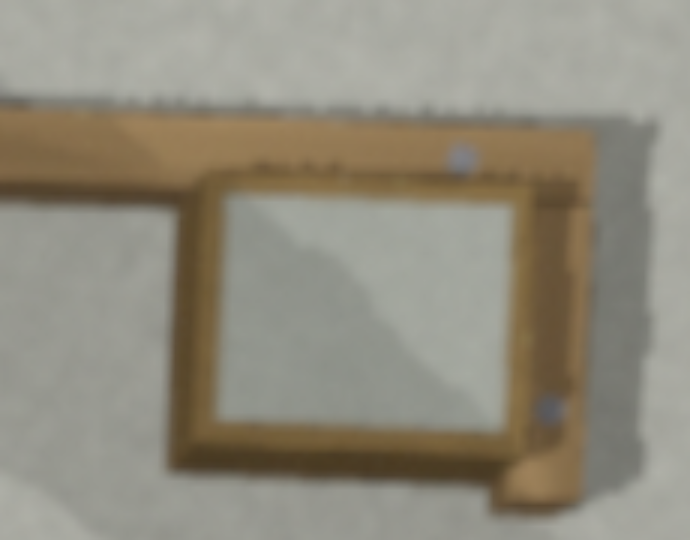

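View pics/s7.png

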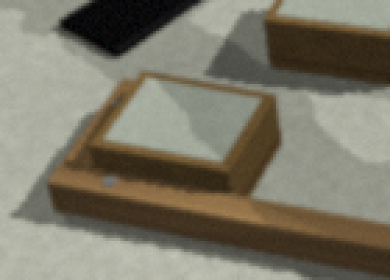

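Both views show the box flush on both rails (top view: border edges at row ~180 and column ~530). Everything else is unmoved.

```bash
python3 -c "
from station import arm; print(arm.job_done())"
```

```text
the job is handed in; nothing more can be done
None
```

The middle box is the heavy one; I slid it into the stop's corner, where it looks flush on both rails, and handed the job in at about 22 s; I never nudged the left box, the right one moved about 2 cm, and nothing else looks moved.

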